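# Index the welding positioner five clicks from its stop and hold it

## Task

Set the small welding positioner for the next tack: take its upright red crank knob, swing the crank clockwise (seen from above) until you feel it come up against its end stop, then advance it counter-clockwise exactly five clicks, without jumping on into the sixth. The program finishes while holding: keep the knob gripped between the fingers and the table resting still in that fifth click, and leave the other things on the bench where they are.

Things in the scene. Friction and masses are not known exactly. Their poses are not given: they have to be found in the camera images.
- positioner: Small welding positioner bolted to the bench: blue round base (152 mm flange, 26 mm high) under a round table that turns about the vertical axis through this origin, which is the centre of the base's underside, on the bench top. z is up. Against the stop the crank points 95 degrees clockwise from this body's x axis (to its -y side). A blue pawl housing stands opposite, out to 105 mm.
- table_top (a point): Centre of the aluminium round table's top, on the turning axis, 50 mm above the bench; the table is 120 mm across, with a steel 36-tooth ratchet wheel under it. A heat-tinted steel weld bracket is fixed on it and turns with it; its upright tab reaches 102 mm above the bench.
- turntable (a joint): Angle of table and crank, rad: 0 at the end stop, growing counter-clockwise from above, up to 1.40. A notch every 10 degrees (0.1745); notch 0 is at the stop, the fifth click at 0.873. It starts in one of notches 1 to 4. Leaving a notch either way takes 7 to 20 N at the knob; past half-way it snaps on into the next. Left alone it stays in its notch.
- crank_knob: The upright red cylindrical crank knob, 23 mm in diameter and 60 mm tall (from 58 to 118 mm above the bench), origin at its centre, 88 mm above the bench. It stands 100 mm from the table's axis at the end of a flat steel arm (top 54 mm above the bench) and spins freely on its own upright pin, so the hand holding it need not turn with the crank.
- weight_a: Bystander: dark turned steel weight with a knob, 58 mm diameter, 92 mm tall; origin at its underside.
- weight_b: Bystander: dark turned steel weight with a knob, 52 mm diameter, 84 mm tall; origin at its underside.
- gauge_block: Bystander: upright steel block 30 x 42 x 90 mm; origin at its underside.
- paste_tin: Bystander: black round tin, 56 mm diameter, 62 mm tall; origin at its underside.
- small_tin: Bystander: black round tin, 54 mm diameter, 55 mm tall; origin at its underside.
- spanner_17: Bystander: open-ended spanner lying flat, 166 mm long, 38 mm wide, 6 mm thick; origin at its underside.

How it is judged (in metres and radians):
On the way, in this order (a step that is already met when the one before it is completed fails the run):
1. the crank is swung back against its end stop (value of joint turntable below 0.035 rad), for 0.1 s.
2. the crank is advanced to the fifth click (value of joint turntable between 0.813 and 0.933 rad), for 0.2 s.
At the end, for the whole second after the job is handed in: The turntable rests in its fifth click from the stop (0.873 rad, within 0.06), still (under 0.05 rad/s), while the fingers still grip the red knob with more than 2 N, the grasp point within 45 mm of the knob's centre (all of step 2 and velocity of joint turntable between -0.05 and 0.05 rad/s and contact force between the fingers and crank_knob above 2 N and distance between the grasp point and crank_knob below 0.045 m); the arm keeps its last pose, push and grip.
It fails at once if the crank jumps past the fifth click towards the sixth (value of joint turntable above 1 rad).
It fails at once if a bystander is knocked or shifted by more than 20 mm (distance of any of weight_a, weight_b, gauge_block, paste_tin, small_tin, spanner_17 from where it was at the start of the episode above 0.02 m).
It also fails if it takes over 72 s, if anything falls off the work surface, if the arm or the gripper's body presses on something with over 40 N, if the wrist force passes 120 N, or if a joint passes its speed limit or range.

## Robot

A 6-joint arm with a two-finger parallel gripper is mounted at the origin on the work surface; the furniture and walls round the work are solid. World frame = base frame: x ahead of the robot, y to its left, z up, the work surface at z = 0. Lengths are in mm, angles in rad, forces in N, time in s.
With the tool pointing down it reaches from about 300 to 775 mm from the base axis. Payload 14.6 kg.
Tool frame: the origin (TCP) lies at the very end of the fingers, on their centre line; the grasp point (between the pads) lies 19 mm behind it; z points along the fingers, y is the line along which they close (so a half turn about z gives the same grasp; the last joint's range is limited). The gripper opens to 94 mm and grips with 3 to 60 N. Pads are 16 mm wide; open, the fingers measure 119 mm over their backs; the gripper's body (75 mm by 177 mm) begins 78 mm behind the grasp point.
Start: joints at [1.237, 0.3, 1.521, -0, 1.321, -0.067], TCP at [145.003, 530.531, 205.446] pointing down, gripper open.
Joint ranges: [-3.03, 3.03], [-0.79, 2.21], [0.23, 2.52], [-1.04, 4.18], [0, 3.07], [-2.55, 2.55]. Speed limits (rad/s): [2.22, 2.22, 2.57, 3.14, 3.14, 3.14].

## Interface

Orientations are given as [roll, pitch, yaw] about the fixed x, y, z axes, in that order (R = Rz(yaw) Ry(pitch) Rx(roll)).
In Python, from cell import manip, optics gives the robot as it stands.
- The arm moves only by the shell command python3 -m crank 'ROWS' [FORCE]. ROWS is JSON, a list of rows, each a list of 7 numbers: the opening in per cent of the stroke, from 0 (shut) to 100 (fully open), then the shift along the tool's x, y, z in mm, then the turn, a rotation vector about the tool's x, y, z in rad. A call has 1 to 10 rows; each row is the pose to reach, as a shift and turn from the pose commanded when the call began, along the tool's axes at that moment; what a row does not reach only later rows make up. A row lasts 1/10 s, in which the tool goes at most 50 mm and 8.59 degrees, less where a joint would pass 70% of its speed; a pose out of reach is approached as far as the arm can. A call with a gripper value outside its range is refused whole. The fingers move at their own pace and stop on an object; FORCE is the grip in N (left out, the last holds). Time passes only in rows, so rows that repeat a pose let the fingers close. It gives the time, the measured TCP pose, the force, the opening and the grip force at its end, in the units of the state.
- manip.read_state(): the state, without advancing time (a new reading comes with each control period).
- optics.camera(name): name is "scene" or "top" or "wrist"; returns (picture, depth): 420x560x3 uint8, red, green, blue; 420x560 float32, mm along the optical axis (not along the pixel's ray), 0 where there is no reading.
- optics.calibration(name): a dict with "camera_matrix" (3x3 intrinsics, pixels), "k1" (the pictures are not rectified: a ray, as slopes to the right and down, at radius r is drawn at 1 + k1 r^2 times it, then the intrinsics apply), "R" (3x3) and "t" (3): a world point X has camera coordinates R X + t. Camera axes: x right, y down, z forward; pixel columns grow to the right and rows downward; lengths in mm; the calibration is good to about 2 mm. A picture is of the moment at which its call begins: read the wrist's pose just before it. calibration takes no time and is no camera call; for the wrist camera it gives the pose at the moment of the call.
- manip.sign_off(): hands the job in; it is judged then, once.
The state is a dict: "clock": time; "joints": joint angles; "qd": joint speeds; "effort": joint torques, N m; "eef_pos": TCP position; "eef_rot": TCP orientation; "wrist_force": force on the tool from outside, world axes, zero at the start; "moment": the same for the moment, N m; "finger_gap": finger opening in mm; "finger_force": force on a finger pad.
Only numpy, scipy, OpenCV 4.12 (cv2) and the standard library are available. Lean on these libraries where they do the work, as an engineer would, in place of code of your own. Each camera call takes 0.05 s, during which the arm holds its last target. There are 200 camera calls.

## Working session

There is one attempt and no reset: what is moved stays moved. The work goes in short steps, Python scripts to look and compute and a shell command to move; the robot and the scene stay as the last step left them, time stands still between calls to the robot, and variables do not carry over. Pictures are saved under pics/ and viewed, at most 10 in all, crops included, and the job is handed in when it is done.

```bash
mkdir -p pics; ls
python3 - <<'E'
from cell import manip, optics
import cv2,numpy as np
s=manip.read_state();print(s)
ims=[optics.camera(n)[0] for n in("top","scene")]
for n,i in zip(("top","scene"),ims): cv2.imwrite(f"pics/{n}0.png",i[:,:,::-1])
for n in("top","scene"):
  c=optics.calibration(n);print(n,np.array(c["camera_matrix"]).round(1).tolist(),c["k1"],np.array(c["R"]).round(3).tolist(),np.array(c["t"]).round(1))
E
```

```text
pics
{'clock': 0.0, 'joints': array([ 1.23741712e+00,  3.00500872e-01,  1.52158066e+00, -2.04675717e-06,
        1.32070600e+00, -6.65747218e-02]), 'qd': array([-0.00021556, -0.00221978,  0.00088056, -0.00054261, -0.00069285,
       -0.00156575]), 'effort': array([ 3.50549679e-03, -5.31814384e+01, -3.52730405e+01,  7.09880982e-02,
        2.44872255e-02, -8.48633658e-05]), 'eef_pos': array([144.91066497, 530.291729  , 204.87018071]), 'eef_rot': array([-3.14040028e+00, -7.75122195e-05,  2.87478863e+00]), 'wrist_force': array([-0.17311918, -0.63222489,  0.14919378]), 'moment': array([ 0.01114288, -0.01440457,  0.02814125]), 'finger_force': 0.0, 'finger_gap': 94.05014699220527}
top [[514.7, 0.0, 279.2], [0.0, 514.7, 206.8], [0.0, 0.0, 1.0]] -0.17655233789767819 [[-0.02, -1.0, 0.021], [-0.998, 0.018, -0.061], [0.06, -0.022, -0.998]] [-126.1  393.8 1377. ]
scene [[394.1, 0.0, 273.6], [0.0, 394.1, 205.7], [0.0, 0.0, 1.0]] -0.06634654049399363 [[0.91, -0.415, 0.022], [-0.182, -0.445, -0.877], [0.374, 0.793, -0.48]] [-411.8   84.4 1158.9]
```

View pics/top0.png

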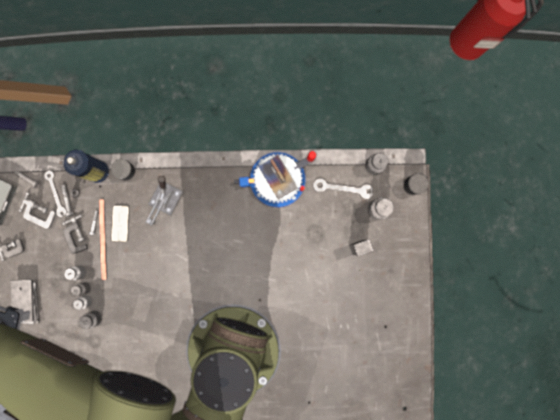

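View pics/scene0.png

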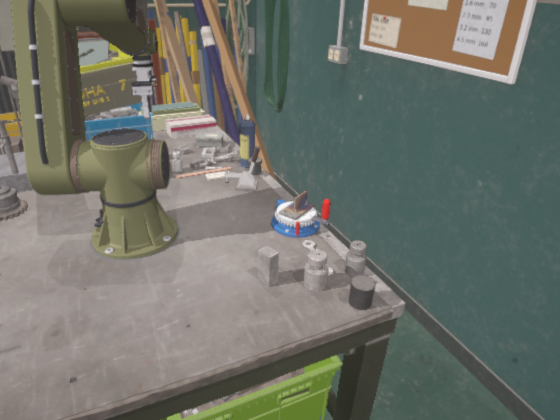

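The top view shows the positioner at about (277,179), with the knob at (312,156) and a small red mark at (302,189). The pawl housing is at (243,183), and the weights, tin and spanner lie to its right. In the scene view the knob is at (326,209).

```bash
cat > h.py <<'E'
import numpy as np, cv2
from cell import manip, optics
def ray(c,uv):
    K=np.array(c["camera_matrix"]);k=c["k1"]
    d=cv2.undistortPoints(np.array([[uv]],float),K,np.array([k,0,0,0,0.]))[0,0]
    R=np.array(c["R"]);t=np.array(c["t"])
    return -R.T@t, R.T@np.array([d[0],d[1],1.])
def onplane(c,uv,z):
    o,d=ray(c,uv); return o+d*(z-o[2])/d[2]
def tri(r1,r2):
    (o1,d1),(o2,d2)=r1,r2
    A=np.stack([d1,-d2],1); s=np.linalg.lstsq(A,o2-o1,rcond=None)[0]
    p,q=o1+s[0]*d1,o2+s[1]*d2
    return (p+q)/2,np.linalg.norm(p-q)
def blobs(m,amin=8):
    n,l,st,ce=cv2.connectedComponentsWithStats(m.astype(np.uint8))
    return [(ce[i].round(1).tolist(),st[i].tolist()) for i in range(1,n) if st[i][4]>=amin]
def red(im):
    i=im.astype(int); return (i[...,0]>130)&(i[...,1]<70)&(i[...,2]<70)
def blue(im):
    i=im.astype(int); return (i[...,2]>110)&(i[...,0]<70)&(i[...,2]-i[...,1]>40)
E
python3 - <<'E'
from h import *
for n in("top","scene"):
  im=cv2.imread(f"pics/{n}0.png")[:,:,::-1]; c=optics.calibration(n)
  m=red(im)
  for b in blobs(m): print(n,"red",b, onplane(c,b[0],88).round(0))
  for b in blobs(blue(im)): print(n,"blue",b, onplane(c,b[0],26).round(0))
im=cv2.imread("pics/top0.png");cv2.imwrite("pics/topc.png",cv2.resize(im[140:260,220:440],None,fx=3.6,fy=3.6,interpolation=cv2.INTER_CUBIC))
E
```

```text
top red ([496.7, 23.9], [460, 0, 65, 59, 967]) [ 891. -754.   88.]
top red ([310.4, 156.8], [307, 152, 8, 9, 44]) [ 515. -215.   88.]
top blue ([252.3, 171.1], [250, 166, 6, 11, 18]) [488. -63.  26.]
top blue ([302.7, 172.8], [302, 169, 2, 9, 10]) [ 481. -198.   26.]
top blue ([250.5, 187.3], [242, 184, 15, 11, 44]) [444. -57.  26.]
top blue ([268.0, 202.3], [259, 198, 20, 8, 54]) [ 403. -104.   26.]
scene red ([325.5, 209.4], [322, 200, 8, 19, 130]) [ 516. -218.   88.]
scene red ([297.4, 227.9], [297, 224, 2, 10, 17]) [ 394. -276.   88.]
scene blue ([274.0, 222.0], [273, 219, 5, 8, 20]) [ 393. -132.   26.]
scene blue ([308.4, 230.3], [301, 227, 15, 8, 76]) [ 466. -213.   26.]
```

View pics/topc.png

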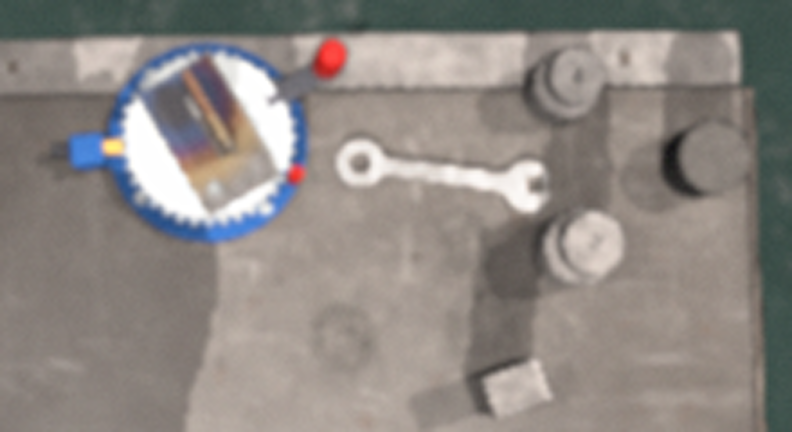

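Run:
```python
from h import *
c=optics.calibration("top");s=optics.calibration("scene")
k,g=tri(ray(c,(310.8,156.8)),ray(s,(325.5,209.4)));print("knob",k,g)
im=cv2.imread("pics/top0.png")[:,:,::-1].astype(int)
m=((im[...,2]>100)&(im[...,2]-im[...,0]>40)).astype(np.uint8); m[:,:248]=0;m[:,310:]=0;m[:150]=0;m[212:]=0
pts=cv2.findNonZero(m);h=cv2.convexHull(pts);e=cv2.minEnclosingCircle(h);f=cv2.fitEllipse(h);print(e,f)
for z in(26,): print(onplane(c,e[0],z),onplane(c,f[0],z))
w=((im.min(2)>190)).astype(np.uint8);w[:,:248]=0;w[:,308:]=0;w[:150]=0;w[212:]=0
h=cv2.convexHull(cv2.findNonZero(w));f=cv2.fitEllipse(h);print(f,onplane(c,f[0],50))
ax=onplane(c,f[0],50)
print(np.linalg.norm((k-ax)[:2]),np.degrees(np.arctan2(*(k-ax)[1::-1])))
print("pawl",onplane(c,(244,181.5),30),"redmark",onplane(c,(302.3,188.4),40))
print("spanner L",onplane(c,(313,185),0))
```

```text
knob [ 515.55326676 -216.61062651   87.21939218] 1.830503365905249
((275.98077392578125, 179.05548095703125), 28.82979393005371) ((276.73760986328125, 179.2803497314453), (54.87012481689453, 56.50322723388672), 89.08773803710938)
[ 465.45050353 -126.22371464   26.        ] [ 464.80733558 -128.24484063   26.        ]
((273.841064453125, 174.71163940429688), (45.13685989379883, 62.529293060302734), 134.69126892089844) [ 474.33456133 -120.38390635   50.        ]
104.6831569601254 -66.81213371676684
pawl [459.95871038 -40.44678842  30.        ] redmark [ 437.6626489  -195.47384656   40.        ]
spanner L [ 450.34386097 -227.80257812    0.        ]
```

```bash
python3 -m crank '[[100,-30,-34,0,0,0,0.078],[100,-60,-68,0,0,0,0.156],[100,-90,-102,0,0,0,0.234],[100,-120,-136,0,0,0,0.312],[100,-150,-170,0,0,0,0.39],[100,-180,-204,0,0,0,0.468],[100,-210,-238,0,0,0,0.546],[100,-240,-272,0,0,0,0.624],[100,-270,-306,0,0,0,0.702],[100,-300,-340,0,0,0,0.78]]'
cat >> h.py <<'E'
def totool(target,s=None):
    from scipy.spatial.transform import Rotation as Ro
    s=s or manip.read_state(); R=Ro.from_euler("xyz",s["eef_rot"]).as_matrix()
    return (R.T@(np.array(target,float)-s["eef_pos"])).round(1)
E
python3 -c "
from h import *
print(totool((515.5,-216.6,205)),manip.read_state()['eef_rot'])"
```

```text
clock: 1.1
eef_pos: [345.0, 121.7, 205.5]
eef_rot: [3.141, 0.0, 2.092]
wrist_force: [1.1, 0.7, -0.3]
finger_gap: 94.2
finger_force: 0.0
[-378.3  -20.5    0.5] [3.14130907e+00 5.39845003e-05 2.09177902e+00]
```

```bash
python3 -m crank '[[100,-42,-2,0,0,0,0],[100,-84,-4,0,0,0,0],[100,-126,-6,0,0,0,0],[100,-168,-9,0,0,0,0],[100,-210,-11,0,0,0,0],[100,-252,-13,0,0,0,0],[100,-294,-15,0,0,0,0],[100,-336,-18,0,0,0,0],[100,-378,-20,0,0,0,0],[100,-378,-20,0,0,0,0]]'
python3 - <<'E'
from h import *
c=optics.calibration("wrist");im,d=optics.camera("wrist")
cv2.imwrite("pics/w1.png",im[:,:,::-1])
for b in blobs(red(im),30):
  u,v=map(int,b[0]);print(b,onplane(c,b[0],118).round(1),d[v,u])
E
```

```text
clock: 2.1
eef_pos: [517.2, -217.2, 204.1]
eef_rot: [-3.14, -0.001, 2.092]
wrist_force: [-0.1, 0.7, -0.1]
finger_gap: 94.0
finger_force: 0.0
([229.6, 138.6], [224, 133, 11, 11, 90]) [ 446.6 -183.2  118. ] 326.46542
([282.1, 202.0], [272, 189, 22, 33, 378]) [ 510.  -208.2  118. ] 277.6987
([314.1, 400.0], [302, 387, 25, 24, 463]) [ 645.2 -377.6  118. ] 1026.9802
```

View pics/w1.png

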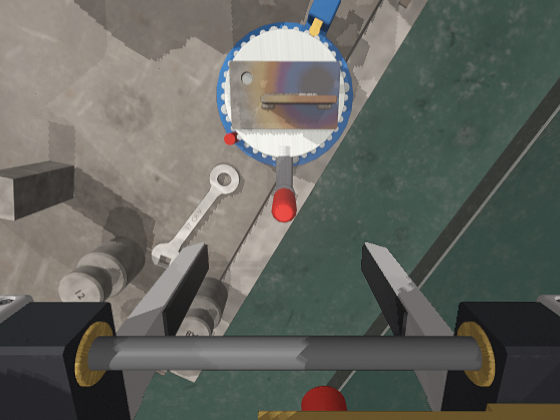

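The wrist view shows the knob's top at about (284,209) and its foot at (280,190), between the open fingers. The flange centre is near (285,93) and the red stop pin at (230,139).

Run:
```python
from h import *
c=optics.calibration("wrist")
im=cv2.imread("pics/w1.png")[:,:,::-1].astype(int)
hi=blue(im).astype(np.uint8);hi[:,:210]=0;hi[:30,300:]=0;hi[170:]=0;hi[:,360:]=0
h=cv2.convexHull(cv2.findNonZero(hi));f=cv2.fitEllipse(h);print(f);ax=onplane(c,f[0],26);print("flange",ax)
w=(im.min(2)>185).astype(np.uint8);w[:,:215]=0;w[:,355:]=0;w[170:]=0
n,l,st,ce=cv2.connectedComponentsWithStats(w);
h=cv2.convexHull(cv2.findNonZero(w));f=cv2.fitEllipse(h);print(f,"table",onplane(c,f[0],50))
for uv in((284,209),(284,210)):
  k=onplane(c,uv,118);print(k, np.linalg.norm((k-ax)[:2]),np.degrees(np.arctan2(*(k-ax)[1::-1])))
t=optics.calibration("top");print("tri",tri(ray(c,(284,209)),ray(t,(311.3,156))))
p=onplane(c,(230,139),40);print("pin",p)
```

```text
((284.4971618652344, 92.92120361328125), (135.6090087890625, 141.9300994873047), 7.068785667419434)
flange [ 463.93820848 -123.24835443   26.        ]
((273.4984130859375, 102.87997436523438), (124.57319641113281, 165.80447387695312), 35.292423248291016) table [ 459.94196057 -138.15520895   50.        ]
[ 513.84751213 -210.86641124  118.        ] 100.83581937725299 -60.333144602517564
[ 514.2964615  -211.64833697  118.        ] 101.73745898285878 -60.33140931235249
tri (array([ 516.71402506, -217.14974894,   92.4817826 ]), np.float64(1.4877610669795103))
pin [ 437.40304313 -192.23173867   40.        ]
```

```bash
python3 -m crank '[[100,4,0,27,0,0,0],[100,4,0,53,0,0,0],[100,4,0,80,0,0,0],[100,4,0,80,0,0,0]]'
python3 - <<'E'
from h import *
c=optics.calibration("wrist");im,d=optics.camera("wrist")
cv2.imwrite("pics/w2.png",im[:,:,::-1])
print(optics.calibration("wrist")["R"],manip.read_state()["eef_pos"])
for b in blobs(red(im),30): print(b,onplane(c,b[0],118).round(1))
# TCP projection
K=np.array(c["camera_matrix"]);X=manip.read_state()["eef_pos"];p=np.array(c["R"])@X+np.array(c["t"]);print("tcp px",(K@(p/p[2]))[:2])
E
```

```text
clock: 2.55
eef_pos: [512.8, -208.6, 122.5]
eef_rot: [-3.138, -0.005, 2.096]
wrist_force: [0.1, -0.9, 0.3]
finger_gap: 94.4
finger_force: 0.0
[[ 8.65517341e-01  5.00878207e-01 -8.68170898e-04]
 [ 4.81258900e-01 -8.31132319e-01  2.78583810e-01]
 [ 1.38814994e-01 -2.41536934e-01 -9.60411530e-01]] [ 513.82572366 -209.23606819  124.87855914]
([212.6, 158.8], [206, 152, 14, 14, 159]) [ 448.1 -178.5  118. ]
([280.4, 250.1], [266, 224, 30, 54, 1030]) [ 509.9 -208.   118. ]
tcp px [284.91679464 259.32511149]
```

View pics/w2.png

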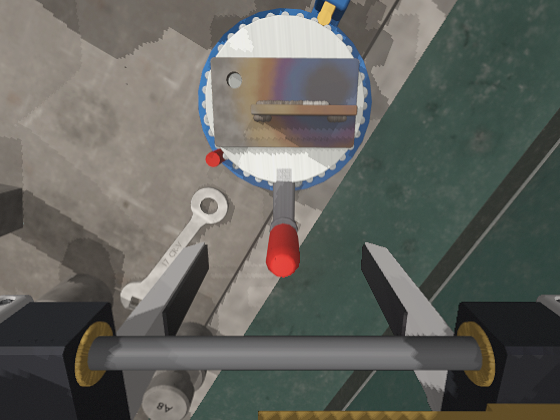

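The knob's top is now at about (283,264), centred between the fingertips. The fingertips project to (285,259).

Run:
```python
from h import *
c=optics.calibration("wrist");s=manip.read_state();print(s["eef_pos"])
k=onplane(c,(283,264),118);print(k)
im=cv2.imread("pics/w2.png")[:,:,::-1].astype(int)
hi=blue(im).astype(np.uint8);hi[:,:190]=0;hi[:35,300:]=0;hi[200:]=0;hi[:,380:]=0
f=cv2.fitEllipse(cv2.convexHull(cv2.findNonZero(hi)));print(f);ax=onplane(c,f[0],26);print("axis",ax,np.linalg.norm((k-ax)[:2]),np.degrees(np.arctan2(*(k-ax)[1::-1])))
print("tri top-view",tri(ray(c,(283,264)),ray(optics.calibration("top"),(311.3,156))))
print(totool((k[0],k[1],75)))
```

```text
[ 513.82572366 -209.23606819  124.87855914]
[ 517.54466214 -216.96725609  118.        ]
((284.29583740234375, 98.96430206298828), (172.02890014648438, 181.603759765625), 0.10239632427692413)
axis [ 465.85353624 -126.22002905   26.        ] 104.43673545268418 -60.33344331173913
tri top-view (array([ 512.87847381, -213.49003249,  127.23580423]), np.float64(4.966023446470877))
[-8.7 -0.6 49.9]
```

```bash
python3 -m crank '[[100,-6,0,25,0,0,0],[100,-6,0,50,0,0,0],[100,-6,0,50,0,0,0],[40,-6,0,50,0,0,0],[20,-6,0,50,0,0,0],[10,-6,0,50,0,0,0],[10,-6,0,50,0,0,0],[10,-6,0,50,0,0,0]]' 30
python3 - <<'E'
from h import *
im=optics.camera("wrist")[0];cv2.imwrite("pics/w3.png",im[:,:,::-1]);print(manip.read_state())
E
```

```text
clock: 3.4
eef_pos: [517.7, -215.6, 75.9]
eef_rot: [3.141, 0.001, 2.095]
wrist_force: [1.4, -0.5, -0.4]
finger_gap: 57.4
finger_force: 0.0
{'clock': 3.45, 'joints': array([-4.59971211e-01,  4.62090236e-01,  1.61968280e+00, -1.30416436e-05,
        1.05943321e+00, -9.83900630e-01]), 'qd': array([-0.00073205,  0.00435208,  0.00046959, -0.000506  , -0.00236577,
        0.00053983]), 'effort': array([ 2.03721476e-02, -5.79895878e+01, -3.09030533e+01,  2.47838034e-02,
        7.83146359e-02,  6.55631702e-04]), 'eef_pos': array([ 517.64826781, -215.60783335,   75.75961851]), 'eef_rot': array([3.14138814e+00, 3.28045892e-04, 2.09473209e+00]), 'wrist_force': array([1.13251066, 0.11906444, 0.1412573 ]), 'moment': array([-0.11009615, -0.00609373, -0.0093553 ]), 'finger_force': 0.0, 'finger_gap': 53.16597642565902}
```

View pics/w3.png

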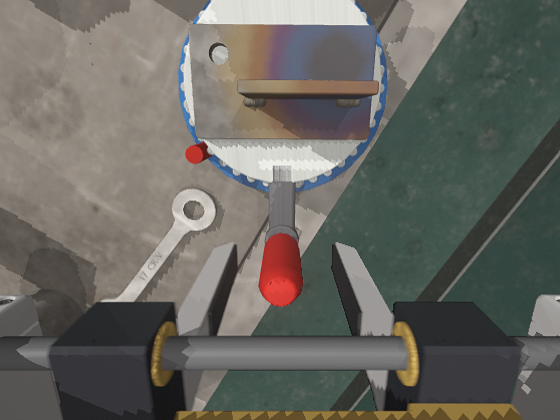

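The fingers are still closing on either side of the knob. The knob's axis is a few mm inward of the finger line (about row 251 against 259), so I'll shift in slightly and finish closing.

```bash
python3 -m crank '[[10,3,0,0,0,0,0],[10,3,0,0,0,0,0],[10,3,0,0,0,0,0],[10,3,0,0,0,0,0],[10,3,0,0,0,0,0],[10,3,0,0,0,0,0],[10,3,0,0,0,0,0],[10,3,0,0,0,0,0]]' 40
python3 -m crank '[[10,0,0,0,0,0,0],[10,0,0,0,0,0,0],[10,0,0,0,0,0,0]]'
```

```text
clock: 4.25
eef_pos: [515.0, -213.6, 75.4]
eef_rot: [-3.139, -0.001, 2.095]
wrist_force: [-7.8, -5.0, 4.2]
finger_gap: 22.6
finger_force: 40.0
clock: 4.55
eef_pos: [515.0, -213.6, 75.4]
eef_rot: [-3.139, -0.001, 2.095]
wrist_force: [-8.7, -4.3, 3.8]
finger_gap: 22.2
finger_force: 40.0
```

```bash
python3 -m crank '[[10,0.1,-3.5,0,0,0,0.035],[10,0.2,-7,0,0,0,0.07],[10,0.5,-10.5,0,0,0,0.105],[10,1,-13.9,0,0,0,0.14],[10,1.5,-17.4,0,0,0,0.175],[10,1.5,-17.4,0,0,0,0.175],[10,1.5,-17.4,0,0,0,0.175]]'
```

```text
clock: 5.25
eef_pos: [499.4, -220.8, 75.4]
eef_rot: [-3.14, -0.0, 1.919]
wrist_force: [-6.2, -4.4, 1.5]
finger_gap: 22.4
finger_force: 40.0
```

```bash
python3 -m crank '[[10,0.1,-3.5,0,0,0,0.035],[10,0.2,-7,0,0,0,0.07],[10,0.5,-10.5,0,0,0,0.105],[10,1,-13.9,0,0,0,0.14],[10,1.5,-17.4,0,0,0,0.175],[10,1.5,-17.4,0,0,0,0.175],[10,1.5,-17.4,0,0,0,0.175]]'
```

```text
clock: 5.95
eef_pos: [482.9, -225.2, 75.4]
eef_rot: [-3.14, 0.0, 1.745]
wrist_force: [-6.1, -2.8, 1.8]
finger_gap: 22.6
finger_force: 40.0
```

```bash
python3 -m crank '[[10,0.1,-3.5,0,0,0,0.035],[10,0.1,-5.2,0,0,0,0.052],[10,0.1,-5.2,0,0,0,0.052]]'; python3 -m crank '[[10,0,-3,0,0,0,0.03],[10,0,-3,0,0,0,0.03]]'
```

```text
clock: 6.25
eef_pos: [478.9, -225.8, 75.5]
eef_rot: [3.14, 0.001, 1.693]
wrist_force: [4.4, -2.1, -4.4]
finger_gap: 22.4
finger_force: 40.0
clock: 6.45
eef_pos: [475.3, -226.2, 75.5]
eef_rot: [3.141, 0.0, 1.663]
wrist_force: [1.7, -3.3, -2.7]
finger_gap: 22.1
finger_force: 40.0
```

```bash
python3 -m crank '[[10,0.1,-3,0,0,0,0.03],[10,0.2,-6,0,0,0,0.06],[10,0.2,-6,0,0,0,0.06]]'; python3 -m crank '[[10,0,-3,0,0,0,0.03],[10,0,-3,0,0,0,0.03]]'
```

```text
clock: 6.75
eef_pos: [468.3, -226.6, 75.4]
eef_rot: [-3.14, -0.0, 1.601]
wrist_force: [-5.1, -4.7, 0.2]
finger_gap: 22.3
finger_force: 40.0
clock: 6.95
eef_pos: [465.8, -226.6, 75.4]
eef_rot: [-3.141, -0.0, 1.571]
wrist_force: [-3.2, -3.4, -1.4]
finger_gap: 22.2
finger_force: 40.0
```

```bash
python3 -m crank '[[10,0,-3,0,0,0,0.03],[10,0,-3,0,0,0,0.03]]'; python3 -m crank '[[10,0,-3,0,0,0,0.03],[10,0,-3,0,0,0,0.03]]'
```

```text
clock: 7.15
eef_pos: [463.6, -226.5, 75.5]
eef_rot: [3.14, 0.0, 1.541]
wrist_force: [3.4, -3.7, -3.6]
finger_gap: 22.3
finger_force: 40.0
clock: 7.35
eef_pos: [460.4, -226.4, 75.5]
eef_rot: [3.141, 0.0, 1.512]
wrist_force: [2.7, -3.6, -4.0]
finger_gap: 22.5
finger_force: 40.0
```

```bash
python3 -m crank '[[10,0,-3,0,0,0,0.03],[10,0,-3,0,0,0,0.03]]'; python3 -m crank '[[10,0,-3,0,0,0,0.03],[10,0,-3,0,0,0,0.03]]'
```

```text
clock: 7.55
eef_pos: [456.8, -226.1, 75.4]
eef_rot: [-3.141, -0.0, 1.481]
wrist_force: [-0.5, -1.5, -0.7]
finger_gap: 22.4
finger_force: 40.0
clock: 7.75
eef_pos: [453.6, -225.8, 75.4]
eef_rot: [-3.14, -0.0, 1.451]
wrist_force: [-3.8, 0.2, 0.6]
finger_gap: 22.4
finger_force: 40.0
```

```bash
python3 -m crank '[[10,0.2,-3,0,0,0,0.03],[10,0.4,-6,0,0,0,0.06],[10,0.4,-6,0,0,0,0.06]]'; python3 -m crank '[[10,0,-3,0,0,0,0.03],[10,0,-3,0,0,0,0.03]]'
```

```text
clock: 8.05
eef_pos: [448.8, -225.0, 75.5]
eef_rot: [3.14, 0.0, 1.39]
wrist_force: [3.9, -1.4, -5.1]
finger_gap: 22.1
finger_force: 40.0
clock: 8.25
eef_pos: [448.6, -225.0, 75.6]
eef_rot: [3.133, 0.001, 1.36]
wrist_force: [28.7, -5.6, -22.0]
finger_gap: 22.3
finger_force: 40.0
```

```bash
python3 -m crank '[[10,0,3.2,0,0,0,-0.032],[10,0.2,6.3,0,0,0,-0.063],[10,0.4,9.4,0,0,0,-0.095],[10,0.8,12.5,0,0,0,-0.126],[10,1.3,15.7,0,0,0,-0.158],[10,1.8,18.9,0,0,0,-0.19],[10,1.8,18.9,0,0,0,-0.19]]'
python3 -c "
from h import *
s=manip.read_state();p=s['eef_pos'];a=np.array([465,-126.6])
d=p[:2]-a;print(np.hypot(*d),np.degrees(np.arctan2(d[1],d[0])),np.degrees(s['eef_rot'][2])-180)"
```

```text
clock: 8.95
eef_pos: [465.1, -226.6, 75.5]
eef_rot: [3.14, 0.0, 1.555]
wrist_force: [5.9, -2.2, -4.8]
finger_gap: 22.5
finger_force: 40.0
99.98902116697839 -89.91782769772892 -90.92479797200603
```

```bash
python3 -m crank '[[10,0.1,3.5,0,0,0,-0.035],[10,0.2,7,0,0,0,-0.07],[10,0.5,10.5,0,0,0,-0.105],[10,1,13.9,0,0,0,-0.14],[10,1.5,17.4,0,0,0,-0.175],[10,2.2,20.8,0,0,0,-0.209],[10,3,24.2,0,0,0,-0.244],[10,3.9,27.6,0,0,0,-0.279],[10,4.9,30.9,0,0,0,-0.314],[10,6,34.2,0,0,0,-0.349]]'
python3 -m crank '[[10,0,0,0,0,0,0],[10,0.1,3.5,0,0,0,-0.035],[10,0.2,7,0,0,0,-0.07],[10,0.5,10.5,0,0,0,-0.105],[10,1,13.9,0,0,0,-0.14],[10,1.5,17.4,0,0,0,-0.175],[10,1.5,17.4,0,0,0,-0.175],[10,1.5,17.4,0,0,0,-0.175]]'
python3 -c "
from h import *
s=manip.read_state();p=s['eef_pos'];a=np.array([465,-126.6])
d=p[:2]-a;print(np.hypot(*d),np.degrees(np.arctan2(d[1],d[0])),np.degrees(s['eef_rot'][2])-180)"
```

```text
clock: 9.95
eef_pos: [499.0, -221.0, 75.5]
eef_rot: [3.141, 0.0, 1.904]
wrist_force: [-6.1, -3.9, -1.2]
finger_gap: 22.0
finger_force: 40.0
clock: 10.75
eef_pos: [514.3, -214.0, 75.4]
eef_rot: [-3.141, -0.0, 2.077]
wrist_force: [-3.3, -0.3, 1.1]
finger_gap: 22.7
finger_force: 40.0
100.32968746420755 -60.53959237795107 -61.006983370349815
```

```bash
python3 -m crank '[[10,0.1,3.5,0,0,0,-0.035],[10,0.2,7,0,0,0,-0.07],[10,0.5,10.5,0,0,0,-0.105],[10,1,13.9,0,0,0,-0.14],[10,1.5,17.4,0,0,0,-0.175],[10,1.7,18.5,0,0,0,-0.186],[10,1.7,18.5,0,0,0,-0.186],[10,1.7,18.5,0,0,0,-0.186],[10,1.7,18.5,0,0,0,-0.186],[10,1.7,18.5,0,0,0,-0.186]]'
python3 - <<'E'
from h import *
a=np.array([465,-126.6])
for i in range(4):
  im,_=optics.camera("wrist");s=manip.read_state();d=s['eef_pos'][:2]-a
  print(np.hypot(*d).round(1),np.degrees(np.arctan2(d[1],d[0])).round(2),s["wrist_force"].round(1),s["finger_force"])
cv2.imwrite("pics/w4.png",im[:,:,::-1])
E
```

```text
clock: 11.75
eef_pos: [528.8, -204.0, 75.4]
eef_rot: [-3.139, -0.002, 2.264]
wrist_force: [-12.6, -2.1, 4.8]
finger_gap: 22.3
finger_force: 40.0
100.3 -50.5 [-11.9  -1.7   6.4] 40.001585485297255
100.3 -50.51 [-11.4  -1.5   5.4] 40.001548152649775
100.3 -50.52 [-11.8  -2.6   5.6] 40.001547036808915
100.3 -50.51 [-11.8  -1.9   5.1] 40.00158262322657
```

View pics/w4.png

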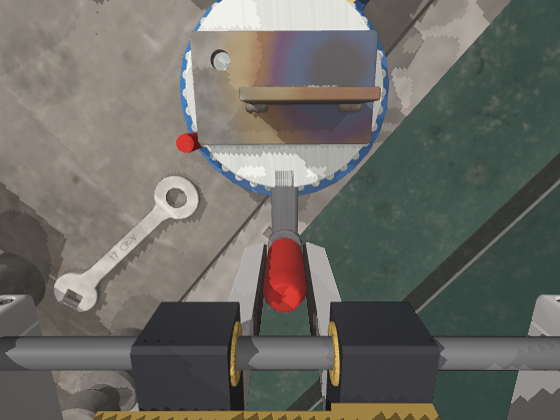

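```bash
python3 -m crank '[[10,0,-0.6,0,0,0,0],[10,0,-0.6,0,0,0,0],[10,0,-0.6,0,0,0,0],[10,0,-0.6,0,0,0,0],[10,0,-0.6,0,0,0,0]]'
python3 - <<'E'
from h import *
im,_=optics.camera("top");a=im.astype(int)
print(blobs(((a[...,0]>130)&(a[...,1]<70)&(a[...,2]<70))))
b=cv2.imread("pics/top0.png")[:,:,::-1]
d=cv2.absdiff(im,b).max(2)[165:260,305:440]; print("bystander change px",int((d>60).sum()))
s=manip.read_state();print(s["wrist_force"],s["finger_force"],s["eef_pos"])
E
```

```text
clock: 12.45
eef_pos: [528.6, -204.2, 75.4]
eef_rot: [-3.14, -0.001, 2.264]
wrist_force: [-10.2, -1.3, 4.2]
finger_gap: 22.1
finger_force: 40.0
[([489.6, 28.7], [456, 0, 70, 60, 1416]), ([517.4, 1.1], [510, 0, 15, 5, 41])]
bystander change px 1014
[-10.91932216  -0.16313977   4.105164  ] 40.001115323393606 [ 528.6300441  -204.16230347   75.37527221]
```

Run:
```python
from h import *
im,_=optics.camera("wrist");im=im.astype(int);c=optics.calibration("wrist")
hi=blue(im).astype(np.uint8);hi[:,:175]=0;hi[:,395:]=0;hi[:15,330:]=0;hi[200:]=0
pts=cv2.findNonZero(hi);f=cv2.fitEllipse(cv2.convexHull(pts));print(f)
(_,_),r=cv2.minEnclosingCircle(pts)
# chord midpoints by row, flange outline at z=26
ys,xs=np.nonzero(hi)
P=np.array([onplane(c,(x,y),26)[:2] for y in range(30,150,10) for x in (xs[ys==y].min(),xs[ys==y].max())])
A=np.c_[2*P,np.ones(len(P))];s=np.linalg.lstsq(A,(P**2).sum(1),rcond=None)[0];ax=s[:2];print("axis",ax,np.sqrt(s[2]+ax@ax))
# steel arm centreline direction + knob top
for uv,z in(((284.5,215),54),((284.5,180),54),((286,294),118)):
  k=onplane(c,uv,z)[:2]-ax;print(uv,np.hypot(*k),np.degrees(np.arctan2(k[1],k[0])))
# weld bracket lower edge direction -> table angle
p=onplane(c,(199,144),52);q=onplane(c,(374,145),52);print("edge",np.degrees(np.arctan2(*(q-p)[1::-1])))
```

```text
((284.3036193847656, 85.25116729736328), (207.7892303466797, 220.52676391601562), 0.16476786136627197)Traceback (most recent call last):
  File "<stdin>", line 8, in <module>
    return umr_minimum(a, axis, None, out, keepdims, initial, where)
ValueError: zero-size array to reduction operation minimum which has no identity
```

The wrist view agrees with the measured poses. The crank still lies along the hand's axis, which is 10° counter-clockwise of its starting notch 4 and four clicks plus one from the felt stop. I'm handing it in.

```bash
python3 -c "
from cell import manip
print(manip.sign_off())"
```

```text
the job is handed in; nothing more can be done
None
```

I swung the crank clockwise onto its end stop (felt at about 29 N), advanced it five clicks and handed in still gripping the knob at 40 N; by my measurements it rests in the fifth click, but hand-in returned no verdict, and my only check on the bystanders (a before/after picture comparison) was inconclusive.

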